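# Unlock, uncouple and hold up the tow-hitch sample

### The arm

A 7-joint arm with a two-finger parallel gripper is mounted at the origin on a cart in front of the work surface, level with it; the furniture and walls round the work are solid. World frame = base frame: x ahead of the robot, y to its left, z up, the work surface at z = 0. Lengths are in m, angles in degrees, forces in N, time in s.
With the tool pointing down it reaches from about 0.35 to 0.9 m from the base axis. Payload 7.2 kg.
Tool frame: the origin (TCP) lies at the very end of the fingers, on their centre line; the grasp point (between the pads) lies 19 mm behind it; z points along the fingers, y is the line along which they close (so a half turn about z gives the same grasp; the last joint's range is limited). The gripper opens to 85 mm and grips with 20 to 120 N. Pads are 22 mm wide; open, the fingers measure 114 mm over their backs; the gripper's body (76 mm by 85 mm) begins 54 mm behind the grasp point. The pads swing forward as they close: fully open they stand 13 mm farther back than shut.
Start: joints at [-69.167, 23.554, -0.728, 91.456, 0.321, 64.991, -4.71], TCP at [0.262, 0.568, 0.231] pointing down, gripper open.
Joint ranges: [-169.25, 169.25], [-16.82, 113.86], [-84.01, 82.57], [7.8, 145.47], [-59.2, 239.2], [7.22, 106.19], [-163.78, 163.78]. Speed limits (degrees/s): [136.94, 136.94, 172.46, 172.46, 180, 180, 180].

### API

Orientations are given as a 3x3 rotation matrix whose columns are the frame's x, y, z axes.
In Python, from workcell import telemetry, camera, calibration, job, look_for, trace, spot_point gives the robot as it stands. The module is installed in compiled form; this text tells all that it offers.
- The arm moves only by the tool play_rows, never from a script. Its argument "targets" is a list that holds one entry, the list of rows, each a list of 7 numbers: the shift along the tool's x, y, z normalised to -1 to 1, where 1 is 150 mm, then the turn, a rotation vector about the tool's x, y, z normalised to -1 to 1, where 1 is 120 degrees, then the closure, from -1 (fully open) to 1 (shut). A call has 1 to 12 rows; each row shifts and turns the commanded pose from where the row before left it, along the tool's axes as they then stand; what a row does not reach is not made up. A row lasts 1/10 s, in which the tool goes at most 50 mm and 8.59 degrees, less where a joint would pass 70% of its speed; a pose out of reach is approached as far as the arm can. A call with a number of a shift or a turn outside -1 to 1 is refused whole. A call with a gripper value outside its range is refused whole. The fingers move at their own pace and stop on an object; "grip_force" is the grip in N (left out, the last holds). Time passes only in rows, so rows that do not move let the fingers close. It gives the time, the measured TCP pose, the force, the opening and the grip force at its end, in the units of the state.
- telemetry.get_state(): the state, without advancing time (a new reading comes with each control period).
- camera(name): name is "scene" or "top" or "wrist"; returns the picture (400x640x3 uint8, red, green, blue); there is no depth.
- calibration(name): a dict with "fx", "fy", "cx", "cy" (pixels), "extrinsics" (4x4, takes a point from camera to world coordinates). Camera axes: x right, y up, looking along -z (the intrinsics and any distortion apply to the point x, -y, -z); pixel columns grow to the right and rows downward; lengths in m; the calibration is good to about 2 mm. A picture is of the moment at which its call begins: read the wrist's pose just before it. calibration takes no time and is no camera call; for the wrist camera it gives the pose at the moment of the call.
- job.sign_off(): hands the job in; it is judged then, once.
Trained networks look in the newest picture that a camera, given by its name, has taken for a name from the list of things; names that differ only in an ending like _2 or _b are one class to them, and where a whole thing is asked for, a point or a joint stands for the part that bears it (a point fixed in the world has none). Each returns a list of dicts, best first, with "conf" (0 to 1); they miss things now and then, are a little off and sometimes report something else, mostly with a low value. They report only what shows in the picture. A call takes as long as a camera call. They do not tell look-alikes from the thing itself.
- look_for(camera, target): "point" ([x, y, z] in m, in world coordinates, good to about 4 mm: the middle of the surface that is visible of it).
- trace(camera, target): "pixels" (400x640 bool, what is visible of it).
- spot_point(camera, target): "point" ([x, y, z] in m, in world coordinates, good to about 4 mm: a listed point, or the origin of a listed thing).
The state is a dict: "time": time; "joint_positions": joint angles; "joint_velocities": joint speeds; "tau": joint torques, N m; "eef_pos": TCP position; "ee_rot": TCP orientation; "force": force on the tool from outside, world axes, zero at the start; "moment": the same for the moment, N m; "grip_width": finger opening in m; "grasp_force": force on a finger pad.
Only numpy, scipy, OpenCV 4.12 (cv2) and the standard library are available. Lean on these libraries where they do the work, as an engineer would, in place of code of your own. Each camera call takes 0.05 s, during which the arm holds its last target. There are 200 camera calls.

### The job

On the hitch test rig a thin lock plate stands in two slotted posts and keeps the coupler's latch from moving: slide the plate straight up out of the posts by its top edge, stand it down in any slot of the three-slot rack and let it go. Then pull the latch grip sideways out from the coupler against its spring and, with it pulled, lift the tongue by it off the ball until the coupler is about 5 cm up. Finish like that, the gripper still holding the tongue raised and still, and leave the other things on the desk where they are.

Things in the scene. Friction and masses are not known exactly. Their poses are not given: they have to be found in the camera images.
- hitch_rig: Tow-hitch test rig, fixed: dark steel base plate 135 x 240 x 12 mm. Origin on the desk surface, z up, y along the tongue from hinge to coupler. Ball at x 0, y +60 mm. The grey coupler hood on the tongue's end covers it: 44 (x) x 52 mm, top 84 mm above the desk. From its -x side comes the latch bar with its upright black grip; beyond the grip stands the lock plate, at x -69.5, y +60 mm.
- posts (a point): Point on the base plate (12 mm above the desk) midway between the two slotted posts, under the lock plate's foot. The posts stand 32 mm to either side of it along rig y, their tops 42 mm above the desk, 49 mm clear between them; their grooves hold the lowest 30 mm of the plate.
- tongue_hinge (a point): Middle of the tongue's hinge axis, which runs along rig x, at rig y -100 mm, 50 mm above the desk, between two dark cheeks. The tongue is a grey bar 30 mm wide that runs from here 160 mm along rig y to the ball.
- latch_grip (a point): Centre of the black latch grip, a ribbed block 12 mm thick (rig x), 26 mm wide (rig y), 40 mm tall, 46 to 86 mm above the desk with the tongue down; it starts at rig x -58, y +60 mm. 30 mm are clear between grip and hood; with the lock plate out the other side is free too. The tongue carries the latch: lifting the grip lifts the tongue, and the grip swings and tilts with it about the hinge.
- latch (a joint): Latch slide, m: 0 home, grows as the grip is pulled along rig -x, away from the hood, to 0.018 at its stop. The spring pulls it home with 3 N at 0, 8.4 N at 0.018. Up to 0.010 a keeper under the ball's collar locks the tongue down; at 0.012 or more the tongue is free. Off the ball the latch may stand anywhere. With the lock plate in, it moves only 3 mm.
- tongue (a joint): Tongue hinge, rad: 0 is down on the ball, grows as the coupler end goes up, to 0.75 at most. At the latch grip 0.1 rad is about 16 mm of lift; 0.32 rad is about 5 cm. It falls back by its own weight (about 2 to 4 N at the grip) when let go.
- lock_plate_center (a point): Centre of the aluminium lock plate, 5 mm thick (x), 60 mm wide (y), 106 mm tall (z, up), 90 g. A rib 10 mm thick and 56 mm long runs along its top edge, 35 to 53 mm above this centre: grip it there, across the thickness. At the start the plate stands in the posts, its axes parallel to the rig's, the rib 100 to 118 mm above the desk, higher than latch grip and hood.
- lock_plate: The same lock plate; its origin is the middle of its lower edge.
- slot_rack: Grey three-slot rack, fixed, 58 (x) x 80 (y) x 50 (z) mm. Origin at the middle of its underside. Upright slots at x -18, 0 and +18 mm, each 14 mm wide (x) and 72 mm long (y); floor 4 mm above the desk, walls between slots 50 mm high, end walls 40 mm. A plate in a slot may lean. Between rig and rack, farther back, a dark case 113 mm tall stands in the way of low carrying.
- screwdriver: Bystander: red-handled screwdriver lying on the desk, 176 mm long.
- calipers: Bystander: digital calipers lying on the desk, 200 mm long.
- tape_roll: Bystander: orange roll of tape, 72 mm across, 24 mm high.
- mug: Bystander: purple mug, 96 mm high.
There are look-alikes about, which are no part of the job. Leave any turquoise look-alike of the slot_rack alone.

How it is judged (in metres and radians):
On the way, in this order (a step that is already met when the one before it is completed fails the run):
1. the lock plate stands in a slot of the rack, let go (x of lock_plate_center in the frame of slot_rack between -0.03 and 0.03 m and y of lock_plate_center in the frame of slot_rack between -0.015 and 0.015 m and z of lock_plate_center in the frame of slot_rack between 0.045 and 0.064 m and angle between lock_plate_center's own z axis and vertical below 0.35 rad and contact force between the fingers and lock_plate below 0.1 N), for 0.2 s.
2. the latch is pulled out far enough to free the tongue, the tongue still down (value of joint latch above 0.0115 m and value of joint tongue below 0.05 rad), for 0.05 s.
At the end, for the whole second after the job is handed in: The gripper holds the tongue still above 0.25 rad (coupler 4 cm or more up), fingers pressing on the rig with over 1 N; the lock plate stands at rest on the floor of a rack slot (within 6 mm), leaning under 20 degrees, within 15 mm of the slot's middle, untouched (all of step 1 and value of joint tongue above 0.25 rad and velocity of joint tongue between -0.1 and 0.1 rad/s and contact force between the fingers and hitch_rig above 1 N and linear speed of lock_plate below 0.02 m/s); the arm keeps its last pose, push and grip.
It fails at once if moved more than 3 cm: the screwdriver (distance of screwdriver from where it was at the start of the episode above 0.03 m).
It fails at once if moved more than 3 cm: the calipers (distance of calipers from where it was at the start of the episode above 0.03 m).
It fails at once if moved more than 3 cm: the tape roll (distance of tape_roll from where it was at the start of the episode above 0.03 m).
It fails at once if moved more than 3 cm: the mug (distance of mug from where it was at the start of the episode above 0.03 m).
It also fails if it takes over 48 s, if anything falls off the work surface, if the arm or the gripper's body presses on something with over 40 N, if the wrist force passes 120 N, or if a joint passes its speed limit or range.

## Working session

There is one attempt and no reset: what is moved stays moved. The work goes in short steps, Python scripts to look and compute and a tool call to move; the robot and the scene stay as the last step left them, time stands still between calls to the robot, and variables do not carry over. Pictures are saved under pics/ and viewed, at most 10 in all, crops included, and the job is handed in when it is done.

Besides the shell and the picture viewer there is one more tool, called after "Emit:" as name(argument=value, ...) on one line, values as JSON. play_rows: Moves the arm, as the interface text tells. Scaled input: -1 to 1 covers 150 mm each way for a shift and 120 degrees each way for a turn. Its arguments: {"type":"object","properties":{"targets":{"type":"array","items":{"type":"array","items":{"type":"array","items":{"type":"number"}}}},"grip_force":{"type":"number"}},"required":["targets"]}

```bash
mkdir -p pics
cat > h.py <<'E'
import numpy as np, cv2
from workcell import telemetry, camera, calibration, job, look_for, trace, spot_point
def save(im,n): cv2.imwrite('pics/'+n,cv2.cvtColor(im,cv2.COLOR_RGB2BGR))
def proj(c,p):
    E=np.array(c['extrinsics']); q=np.linalg.inv(E)@np.append(p,1)
    return np.array([c['cx']+c['fx']*q[0]/-q[2], c['cy']+c['fy']*-q[1]/-q[2]])
def ray(c,u,v):
    E=np.array(c['extrinsics']); d=np.array([(u-c['cx'])/c['fx'],-(v-c['cy'])/c['fy'],-1])
    return E[:3,3],E[:3,:3]@d
def atz(c,u,v,z):
    o,d=ray(c,u,v); return o+d*(z-o[2])/d[2]
E
python3 - <<'E'
from h import *
a=camera('scene');b=camera('top')
save(a,'s0.png');save(b,'t0.png')
for cn in ('scene','top'):
    c=calibration(cn)
    for t in ('posts','tongue_hinge','latch_grip','lock_plate_center','slot_rack','hitch_rig','lock_plate'):
        for r in spot_point(cn,t)[:3]: print(cn,t,round(r['conf'],2),np.round(r['point'],4),np.round(proj(c,r['point'])))
s=telemetry.get_state();print(s['time'],np.round(s['ee_rot'],3),s['eef_pos'],s['grip_width'])
E
```

```text
scene posts 0.57 [ 0.4037 -0.3068  0.0089] [360. 289.]
scene posts 0.43 [ 0.407  -0.3024  0.0623] [361. 275.]
scene posts 0.38 [0.5218 0.2437 0.0022] [258. 171.]
scene tongue_hinge 0.6 [ 0.4914 -0.4615  0.0488] [436. 297.]
scene lock_plate_center 0.91 [ 0.4073 -0.3074  0.065 ] [363. 276.]
scene slot_rack 0.8 [0.5212 0.2426 0.    ] [258. 171.]
scene slot_rack 0.74 [ 0.4167  0.3384 -0.0009] [217. 173.]
scene hitch_rig 0.93 [ 0.4805 -0.3582 -0.0009] [395. 285.]
scene lock_plate 0.65 [ 0.4033 -0.3079  0.0159] [361. 288.]
top posts 0.76 [ 0.4051 -0.3086  0.0134] [418. 250.]
top tongue_hinge 0.67 [ 0.494  -0.4582  0.0495] [472. 218.]
top latch_grip 0.48 [ 0.4195 -0.3123  0.0664] [424. 244.]
top lock_plate_center 0.42 [ 0.4035 -0.3116  0.0646] [423. 250.]
top lock_plate_center 0.26 [ 0.4055 -0.3091  0.0147] [419. 250.]
top slot_rack 0.9 [0.5212 0.2442 0.0019] [235. 213.]
top slot_rack 0.71 [0.4176 0.3399 0.0035] [203. 248.]
top hitch_rig 0.85 [ 0.4808 -0.3634 -0.0044] [434. 225.]
top lock_plate 0.41 [ 0.4044 -0.3079  0.0146] [418. 250.]
0.8 [[-0.908  0.418 -0.   ]
 [ 0.418  0.908  0.   ]
 [ 0.     0.    -1.   ]] [0.2615747  0.5676116  0.23131111] 0.08565927580544917
```

View pics/s0.png

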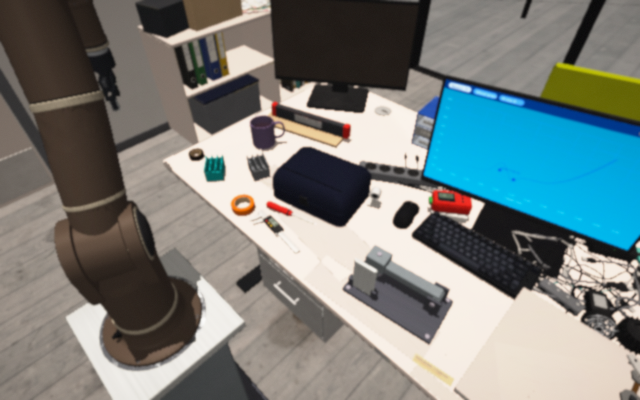

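View pics/t0.png

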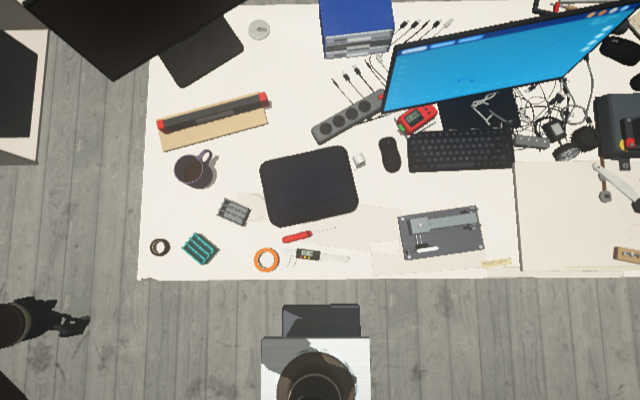

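The real rack is the grey one: scene (258,167), top (235,212). The turquoise look-alike is at scene (215,168), top (199,249). The rig is at scene (395,285), top (440,230), with the plate on the robot's side of it. Next I'll work out the wrist camera offset so I can confirm the rack up close on the way.

Run:
```python
from h import *
s=telemetry.get_state();c=calibration('wrist');E=np.array(c['extrinsics']);R=np.array(s['ee_rot'])
print(c['fx'],c['cx'],c['cy'],{k:v for k,v in c.items() if k not in('extrinsics',)})
print('cam in tool',np.round(R.T@(E[:3,3]-s['eef_pos']),3));print(np.round(R.T@E[:3,:3],3))
# desired: TCP above rack, tool y at angle 7deg
def plan(p,a):
    print('shift tool',np.round(R.T@(np.array(p)-s['eef_pos'])/0.15,3),'turn', a-np.degrees(np.arctan2(R[1,1],R[0,1])))
plan([.42,.26,.30],7)
c=calibration('top')
im=camera('top')
for t in trace('top','slot_rack')[:3]:
    m=t['pixels'];ys,xs=np.nonzero(m)
    P=np.array([atz(c,u,v,.045)[:2] for u,v in zip(xs,ys)],np.float32)
    print(t['conf'],cv2.minAreaRect(P*1000))
```

```text
313.3170618254733 317.48913034260204 196.66593746412443 {'fx': 313.3170618254733, 'fy': 313.3170618254733, 'cx': 317.48913034260204, 'cy': 196.66593746412443}
cam in tool [ 0.082  0.001 -0.143]
[[ 0.     0.948  0.318]
 [ 1.    -0.    -0.   ]
 [-0.     0.318 -0.948]]
shift tool [-1.817 -1.421 -0.458] turn -58.26018365614445
0.72 ((456.4703369140625, -366.85272216796875), (134.92620849609375, 240.45675659179688), 8.528328895568848)
0.68 ((413.9017639160156, 335.47149658203125), (90.44817352294922, 66.1612777709961), 50.66594696044922)
0.64 ((520.6949462890625, 237.40679931640625), (92.24181365966797, 59.95875549316406), 66.59065246582031)
```

```bash
cat >> h.py <<'E'
from scipy.spatial.transform import Rotation as Ro, Slerp
def down(a): # tool y at world angle a (deg), z down
    a=np.radians(a); return np.array([[-np.sin(a),np.cos(a),0],[np.cos(a),np.sin(a),0],[0,0,-1]])
def rows(wps,g,start=None):
    """wps: list of (p,R,n). prints rows relative to the tool"""
    s=telemetry.get_state()
    p,R=(np.array(s['eef_pos']),np.array(s['ee_rot'])) if start is None else start
    for pt,Rt,n in wps:
        p0,R0=p.copy(),R.copy(); sl=Slerp([0,1],Ro.from_matrix([R0,Rt])); out=[]
        for i in range(1,n+1):
            d=np.round(R.T@(p0+(np.array(pt)-p0)*i/n-p)/.15,3)
            w=np.round(Ro.from_matrix(R.T@sl(i/n).as_matrix()).as_rotvec(degrees=True)/120,3)
            p=p+R@d*.15; R=R@Ro.from_rotvec(w*120,degrees=True).as_matrix()
            out.append([*map(float,d),*map(float,w),g])
        print(n,'mm/row',np.linalg.norm(np.array(pt)-p0)/n*1000); print(str([[x+0. for x in o] for o in out]).replace(' ',''))
E
python3 - <<'E'
from h import *
rows([([.49,.25,.28],down(7),9)],-1)
E
```

```text
9 mm/row 43.80950807226314
[[-0.252,-0.143,-0.036,0.0,0.0,0.054,-1.0],[-0.267,-0.113,-0.036,0.0,0.0,0.054,-1.0],[-0.278,-0.083,-0.036,0.0,0.0,0.054,-1.0],[-0.285,-0.051,-0.036,0.0,0.0,0.054,-1.0],[-0.289,-0.018,-0.036,0.0,0.0,0.054,-1.0],[-0.29,0.014,-0.036,0.0,0.0,0.054,-1.0],[-0.286,0.047,-0.037,0.0,0.0,0.054,-1.0],[-0.278,0.079,-0.036,0.0,0.0,0.054,-1.0],[-0.269,0.11,-0.036,0.0,0.0,0.054,-1.0]]
```

Emit:
play_rows(targets=[[[-0.252,-0.143,-0.036,0,0,0.054,-1],[-0.267,-0.113,-0.036,0,0,0.054,-1],[-0.278,-0.083,-0.036,0,0,0.054,-1],[-0.285,-0.051,-0.036,0,0,0.054,-1],[-0.289,-0.018,-0.036,0,0,0.054,-1],[-0.29,0.014,-0.036,0,0,0.054,-1],[-0.286,0.047,-0.037,0,0,0.054,-1],[-0.278,0.079,-0.036,0,0,0.054,-1],[-0.269,0.11,-0.036,0,0,0.054,-1],[0,0,0,0,0,0,-1]]])

```text
time: 1.9
eef_pos: [0.494, 0.2436, 0.2814]
ee_rot: [[-0.108, 0.994, 0.004], [0.994, 0.108, -0.001], [-0.002, 0.003, -1.0]]
force: [0.1, 1.5, 1.0]
grip_width: 0.0856
grasp_force: 0.0
```

Run:
```python
from h import *
s=telemetry.get_state();print(s['time'],s['eef_pos'],np.round(s['ee_rot'],3).tolist())
c=calibration('wrist');im=camera('wrist');save(im,'w1.png')
for r in spot_point('wrist','slot_rack')[:3]: print(r['conf'],np.round(r['point'],4),np.round(proj(c,r['point'])))
for t in trace('wrist','slot_rack')[:3]:
    ys,xs=np.nonzero(t['pixels'])
    P=np.array([atz(c,u,v,.045)[:2] for u,v in zip(xs,ys)],np.float32)
    print(t['conf'],cv2.minAreaRect(P*1000))
rows([([.41,-.26,.27],down(7.5),11)],-1)
```

```text
1.9 [0.49400919 0.24356893 0.28136303] [[-0.108, 0.994, 0.004], [0.994, 0.108, -0.001], [-0.002, 0.003, -1.0]]
0.73 [ 0.4156  0.3431 -0.0035] [264.  70.]
0.62 [0.521  0.245  0.0021] [337. 156.]
0.74 ((520.877685546875, 245.13967895507812), (81.85701751708984, 62.97587966918945), 66.17078399658203)
0.58 ((414.5223693847656, 342.4028625488281), (78.5478515625, 61.731040954589844), 50.187049865722656)
11 mm/row 46.96916590044757
[[-0.301,-0.086,0.006,0.0,0.0,0.0,-1.0],[-0.301,-0.085,0.006,0.0,0.0,-0.001,-1.0],[-0.301,-0.086,0.006,0.0,0.0,0.0,-1.0],[-0.301,-0.086,0.006,0.0,0.0,-0.001,-1.0],[-0.301,-0.087,0.006,0.0,0.0,0.0,-1.0],[-0.301,-0.087,0.005,0.0,0.0,0.0,-1.0],[-0.301,-0.087,0.006,0.0,0.0,-0.001,-1.0],[-0.3,-0.087,0.006,0.0,0.0,0.0,-1.0],[-0.301,-0.088,0.006,0.0,0.0,0.0,-1.0],[-0.3,-0.087,0.006,0.0,0.0,-0.001,-1.0],[-0.301,-0.088,0.006,0.0,0.0,0.0,-1.0]]
```

View pics/w1.png

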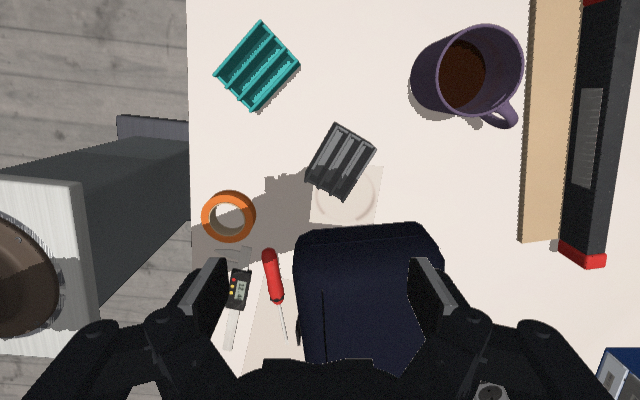

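The wrist view shows the grey three-slot rack at (340,163), the turquoise look-alike at (256,65) and the dark case at (370,290). I'll enlarge the rack to confirm it and move on to the rig.

Run:
```python
import cv2
im=cv2.imread('pics/w1.png')[20:260,200:460]
cv2.imwrite('pics/w1c.png',cv2.resize(im,None,fx=2.4,fy=2.4,interpolation=cv2.INTER_CUBIC))
```

```text
(no output)
```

View pics/w1c.png

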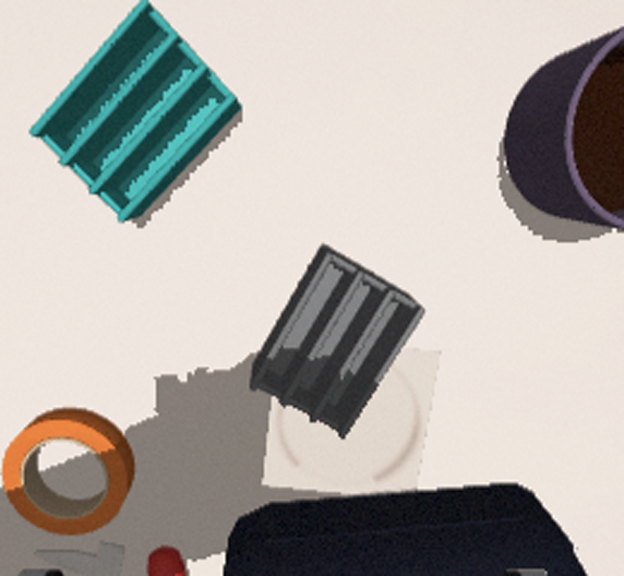

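Emit:
play_rows(targets=[[[-0.301,-0.086,0.006,0,0,0,-1],[-0.301,-0.086,0.006,0,0,0,-1],[-0.301,-0.086,0.006,0,0,0,-1],[-0.301,-0.086,0.006,0,0,0,-1],[-0.301,-0.086,0.006,0,0,0,-1],[-0.301,-0.086,0.006,0,0,0,-1],[-0.301,-0.087,0.006,0,0,0,-1],[-0.301,-0.087,0.006,0,0,0,-1],[-0.301,-0.087,0.006,0,0,0,-1],[-0.301,-0.087,0.006,0,0,0,-1],[-0.301,-0.087,0.006,0,0,0,-1],[0,0,0,0,0,0,-1]]])

```text
time: 3.25
eef_pos: [0.407, -0.2649, 0.2704]
ee_rot: [[-0.116, 0.993, 0.0], [0.993, 0.116, -0.003], [-0.003, -0.0, -1.0]]
force: [0.1, 1.4, -0.1]
grip_width: 0.0852
grasp_force: 0.0
```

Run:
```python
from h import *
s=telemetry.get_state();print(s['time'],s['eef_pos'],np.round(s['ee_rot'],3).tolist())
c=calibration('wrist');im=camera('wrist');save(im,'w2.png')
for t in ('posts','tongue_hinge','latch_grip','lock_plate_center','hitch_rig','lock_plate'):
    for r in spot_point('wrist',t)[:2]: print(t,round(r['conf'],2),np.round(r['point'],4),np.round(proj(c,r['point'])))
for t in trace('wrist','hitch_rig')[:1]:
    ys,xs=np.nonzero(t['pixels']);print(xs.min(),xs.max(),ys.min(),ys.max())
```

```text
3.25 [ 0.40698789 -0.26494991  0.27041692] [[-0.116, 0.993, 0.0], [0.993, 0.116, -0.003], [-0.003, -0.0, -1.0]]
posts 0.61 [ 0.3992 -0.3108  0.0152] [308. 192.]
tongue_hinge 0.92 [ 0.4918 -0.4589  0.0533] [362. 309.]
latch_grip 0.63 [ 0.4154 -0.3087  0.0682] [320. 205.]
latch_grip 0.45 [ 0.4023 -0.311   0.0136] [310. 192.]
lock_plate_center 0.67 [ 0.4034 -0.3105  0.0639] [310. 204.]
hitch_rig 0.74 [ 0.4837 -0.3576 -0.0008] [363. 225.]
lock_plate 0.97 [ 0.4055 -0.3114  0.0115] [312. 192.]
lock_plate 0.53 [ 0.4064 -0.312   0.0637] [312. 206.]
291 395 153 324
```

View pics/w2.png

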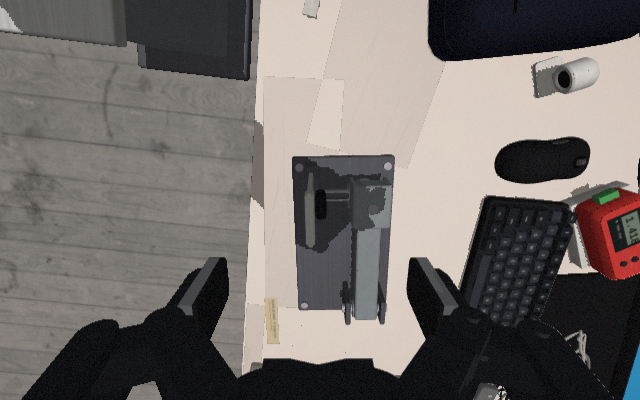

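The wrist view shows the rig's base plate corners near (293,155), (395,154) and (299,309). The rib runs from about (311,172) to (311,247), the black grip is at (320,205) and the hood at (370,205). I'll refine the rig yaw from these.

Run:
```python
from h import *
c=calibration('wrist')
for n,u,v,z in(('TL',293,155.5,.012),('TR',395,154,.012),('BL',299,309,.012)): print(n,atz(c,u,v,z))
a,b,d=[atz(c,*q,.012)[:2] for q in((293,155.5),(395,154),(299,309))]
print('ang x',np.degrees(np.arctan2(*(b-a)[::-1])),'ang y',np.degrees(np.arctan2(*(a-d)[::-1]))-90,np.linalg.norm(b-a),np.linalg.norm(a-d),'org',(b+d)/2)
for th in (7.2,):
  t=np.radians(th);X=np.array([np.cos(t),np.sin(t)]);Y=np.array([-X[1],X[0]])
  h=np.array([.4924,-.4595]);p=np.array([.4042,-.3092]);O=np.array([.4816,-.3597])
  o=((h+.1*Y)+(p+.0695*X-.06*Y)+O)/3;print('o',o,'posts',o-.0695*X+.06*Y)
  for y in(-.028,.028): print('rib end px',proj(c,[*(o-.0695*X+(.06+y)*Y),.118]))
im=cv2.imread('pics/w2.png')[140:330,270:410]
cv2.imwrite('pics/w2c.png',cv2.resize(im,None,fx=3.1,fy=3.1,interpolation=cv2.INTER_CUBIC))
```

```text
TL [ 0.37708213 -0.2587653   0.012     ]
TR [ 0.50758754 -0.24046445  0.012     ]
BL [ 0.4098835  -0.49455651  0.012     ]
ang x 7.982568544250848 ang y 7.9196988799719605 0.1317823295317205 0.23806181230138468 org [ 0.45873552 -0.36751048]
o [ 0.48071288 -0.36000158] posts [ 0.40424092 -0.30918536]
rib end px [307.0702477 251.279184 ]
rib end px [306.40550602 201.21297483]
```

View pics/w2c.png

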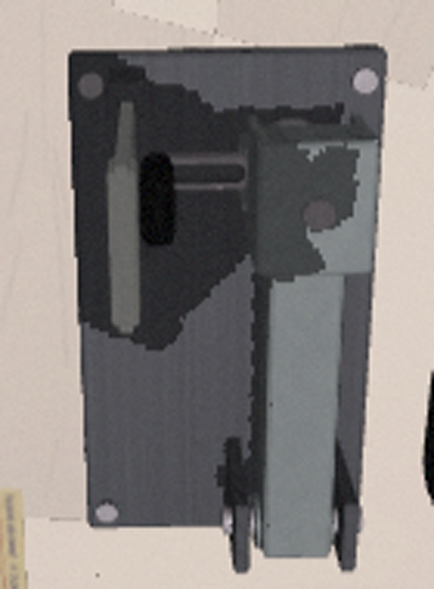

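Run:
```python
from h import *
rows([([.4065,-.3075,.155],down(7.8),4)],-.2)
```

```text
4 mm/row 31.234630500639888
[[-0.08,-0.014,0.192,0.0,0.0,-0.001,-0.2],[-0.08,-0.014,0.192,0.0,0.0,-0.002,-0.2],[-0.079,-0.015,0.191,0.0,0.0,-0.001,-0.2],[-0.08,-0.015,0.192,0.0,0.0,-0.002,-0.2]]
```

Emit:
play_rows(targets=[[[-0.08,-0.014,0.192,0,0,-0.001,-0.2],[-0.08,-0.014,0.192,0,0,-0.002,-0.2],[-0.079,-0.015,0.191,0,0,-0.001,-0.2],[-0.08,-0.015,0.192,0,0,-0.002,-0.2],[0,0,0,0,0,0,-0.2],[0,0,0,0,0,0,-0.2]]])

```text
time: 4.25
eef_pos: [0.4057, -0.3085, 0.1553]
ee_rot: [[-0.133, 0.991, -0.001], [0.991, 0.133, 0.0], [0.001, -0.001, -1.0]]
force: [1.1, -0.2, 1.2]
grip_width: 0.0512
grasp_force: 0.0
```

Run:
```python
from h import *
s=telemetry.get_state();print(s['time'],s['eef_pos'],np.round(s['ee_rot'],3).tolist(),s['grip_width'])
c=calibration('wrist');im=camera('wrist');save(im,'w3.png')
for t in ('latch_grip','lock_plate_center','posts'):
    for r in spot_point('wrist',t)[:2]: print(t,round(r['conf'],2),np.round(r['point'],4),np.round(proj(c,r['point'])))
for t in trace('wrist','lock_plate')[:1]:
    ys,xs=np.nonzero(t['pixels']);print(t['conf'],len(xs))
    for v in range(ys.min(),ys.max()+1,8): q=xs[ys==v]; print(v,q.min() if len(q) else 0,q.max() if len(q) else 0,end='; ')
```

```text
4.25 [ 0.40570855 -0.30852886  0.15525854] [[-0.133, 0.991, -0.001], [0.991, 0.133, 0.0], [0.001, -0.001, -1.0]] 0.051161163373865094
posts 0.89 [ 0.403  -0.3117  0.0135] [314. 187.]
posts 0.47 [ 0.4958 -0.4557  0.0506] [388. 347.]
0.57 1453
158 314 317; 166 312 317; 174 312 318; 182 309 320; 190 307 321; 198 307 321; 206 307 321; 214 308 321; 222 308 321; 230 307 321; 238 307 321; 246 307 322; 254 307 322; 262 308 322; 270 312 317;
```

View pics/w3.png

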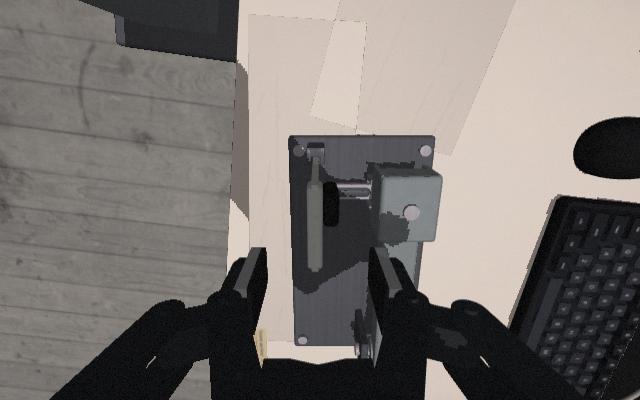

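Run:
```python
from h import *
c=calibration('wrist')
a=atz(c,314.0,194,.118);b=atz(c,314.9,262,.118);e=atz(c,314.8,270.5,.118)
d=(a-b)[:2];d/=np.linalg.norm(d);th=np.degrees(np.arctan2(d[1],d[0]))-90
print(th,e,'centre',e[:2]+.028*d)
t=np.radians(7.7);X=np.array([np.cos(t),np.sin(t)]);Y=np.array([-X[1],X[0]])
for n,q in (('corners',None),): pass
bl,br,tr,tl=[atz(c,*q,.012)[:2] for q in((294,347),(412,346),(436,135.5),(289,136))]
print(tl,tr,bl,np.degrees(np.arctan2(*(tr-tl)[::-1])),np.degrees(np.arctan2(*(tl-bl)[::-1]))-90)
f=atz(c,411,212,.084);print('hood dot',f)
ctr=e[:2]+.028*d
print('grip',ctr+.0115*X, 'hinge',ctr+.0695*X-.16*Y)
rows([([*ctr,.125],down(7.6),1),([*ctr,.094],down(7.6),1)],-.2)
```

```text
8.266253288981105 [ 0.4091617  -0.33847221  0.118     ] centre [ 0.40513604 -0.31076311]
[ 0.37546509 -0.26825226] [ 0.50770779 -0.24983173] [ 0.40676054 -0.50731669] 7.92989495388331 7.458068034963972
hood dot [ 0.47550671 -0.30094226  0.084     ]
grip [ 0.41653235 -0.30922227] hinge [ 0.49544717 -0.46000839]
1 mm/row 31.433436587513146
[[-0.013,-0.013,0.209,0.001,0.0,0.001,-0.2]]
1 mm/row 30.968772088729235
[[0.0,0.0,0.206,0.0,0.0,0.0,-0.2]]
```

Emit:
play_rows(targets=[[[-0.013,-0.005,0.209,0,0,0,-0.2],[0,0,0.2,0,0,0,-0.2],[0,0,0,0,0,0,0.2],[0,0,0,0,0,0,0.6],[0,0,0,0,0,0,1],[0,0,0,0,0,0,1],[0,0,0,0,0,0,1]]], grip_force=40)

```text
time: 5.2
eef_pos: [0.4059, -0.3116, 0.0953]
ee_rot: [[-0.133, 0.991, 0.002], [0.991, 0.133, -0.001], [-0.001, 0.002, -1.0]]
force: [-2.2, 0.1, 8.2]
grip_width: 0.0088
grasp_force: 41.4
```

Emit:
play_rows(targets=[[[0,0,-0.05,0,0,0,1],[0,0,-0.07,0,0,0,1],[0,0,-0.07,0,0,0,1],[0,0,-0.07,0,0,0,1],[0,0,-0.1,0,0,0,1],[0,0,-0.2,0,0,0,1],[0,0,-0.25,0,0,0,1],[0,0,-0.25,0,0,0,1]]])

```text
time: 6.0
eef_pos: [0.4048, -0.3109, 0.2547]
ee_rot: [[-0.133, 0.991, -0.0], [0.991, 0.133, -0.0], [-0.0, -0.0, -1.0]]
force: [1.2, 0.9, -0.1]
grip_width: 0.0091
grasp_force: 40.0
```

Run:
```python
from h import *
s=telemetry.get_state();print(s['time'],s['eef_pos'],s['grip_width'],s['grasp_force'],s['force'])
rows([([.45,-.05,.255],down(-2),6),([.521,.245,.255],down(-23.7),7)],1)
```

```text
6.0 [ 0.40476411 -0.31093608  0.25465566] 0.009112182518337394 39.988532066345215 [ 1.16890704  0.86618842 -0.1343511 ]
6 mm/row 44.138053665074835
[[0.281,0.088,0.0,0.0,0.0,0.013,1.0],[0.283,0.081,-0.001,0.0,0.0,0.014,1.0],[0.285,0.072,0.0,0.0,0.0,0.013,1.0],[0.287,0.065,-0.001,0.0,0.0,0.013,1.0],[0.289,0.056,0.0,0.0,0.0,0.014,1.0],[0.29,0.049,0.0,0.0,0.0,0.013,1.0]]
7 mm/row 43.345457140232284
[[0.283,0.058,0.0,0.0,0.0,0.026,1.0],[0.286,0.042,0.0,0.0,0.0,0.026,1.0],[0.288,0.027,0.0,0.0,0.0,0.026,1.0],[0.288,0.011,0.0,0.0,0.0,0.025,1.0],[0.289,-0.004,-0.001,0.0,0.0,0.026,1.0],[0.289,-0.02,0.0,0.0,0.0,0.026,1.0],[0.286,-0.036,0.0,0.0,0.0,0.026,1.0]]
```

Emit:
play_rows(targets=[[[0.281,0.088,0,0,0,0.013,1],[0.283,0.081,0,0,0,0.014,1],[0.285,0.072,0,0,0,0.013,1],[0.287,0.065,0,0,0,0.013,1],[0.289,0.056,0,0,0,0.014,1],[0.29,0.049,0,0,0,0.013,1],[0.283,0.058,0,0,0,0.036,1],[0.287,0.035,0,0,0,0.036,1],[0.289,0.012,0,0,0,0.036,1],[0.289,-0.01,0,0,0,0.036,1],[0.289,-0.033,0,0,0,0.036,1],[0,0,0,0,0,0,1]]])

```text
time: 7.2
eef_pos: [0.4995, 0.1683, 0.2529]
ee_rot: [[0.394, 0.919, 0.001], [0.919, -0.394, 0.001], [0.002, -0.0, -1.0]]
force: [-0.4, -0.2, 0.2]
grip_width: 0.0092
grasp_force: 40.0
```

Run:
```python
from h import *
s=telemetry.get_state();print(s['time'],s['eef_pos'],np.round(s['ee_rot'],3).tolist(),s['grip_width'])
c=calibration('wrist');im=camera('wrist');save(im,'w4.png')
for r in spot_point('wrist','slot_rack')[:3]: print(r['conf'],np.round(r['point'],4),np.round(proj(c,r['point'])))
for r in spot_point('wrist','lock_plate')[:2]: print('plate',r['conf'],np.round(r['point'],4),np.round(proj(c,r['point'])))
```

```text
7.2 [0.49951927 0.1683467  0.25290221] [[0.394, 0.919, 0.001], [0.919, -0.394, 0.001], [0.002, -0.0, -1.0]] 0.009191926345659907
0.64 [ 0.411   0.3426 -0.0018] [189.  53.]
0.63 [0.5221 0.2415 0.    ] [311.  97.]
plate 0.71 [0.4995 0.1687 0.1694] [318. 204.]
```

View pics/w4.png

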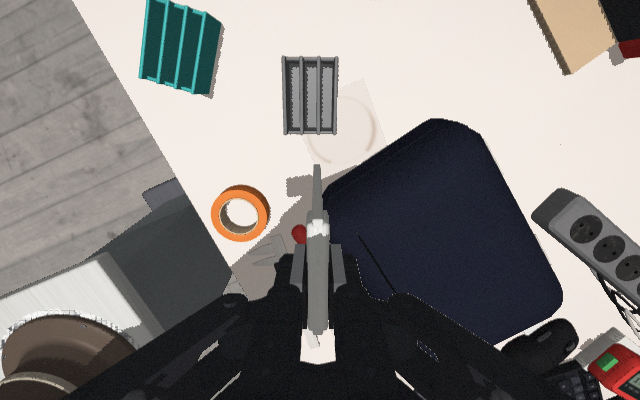

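Run:
```python
from h import *
im=cv2.imread('pics/w4.png',0).astype(int)
for v0 in (64,90,118): print(v0,[int(x) for x in im[v0:v0+6,276:346].mean(0)])
print('rows at 300-308',[int(x) for x in im[46:146,298:304].mean(1)])
s=telemetry.get_state();c=calibration('wrist')
R=np.array(s['ee_rot']);
for u,v in((282.5,57),(338.5,57),(282.5,134),(338,134),(310.3,95)):
  print(u,v,np.round(R.T@(atz(c,u,v,.05)-s['eef_pos']),4))
for v in (180,200,215,240,280,320): print(v,[int(x) for x in im[v,298:336]])
```

```text
64 [237, 237, 237, 237, 237, 197, 116, 133, 118, 55, 46, 46, 46, 61, 70, 69, 86, 110, 110, 110, 97, 110, 110, 94, 130, 134, 103, 45, 47, 70, 69, 100, 109, 97, 109, 111, 97, 96, 110, 110, 82, 120, 137, 124, 74, 70, 71, 97, 109, 95, 96, 109, 109, 96, 94, 96, 71, 50, 64, 126, 132, 108, 171, 236, 236, 236, 236, 236, 237, 236]
90 [238, 237, 237, 238, 238, 237, 166, 124, 134, 108, 45, 45, 47, 51, 68, 71, 129, 151, 151, 151, 151, 152, 151, 102, 120, 131, 114, 45, 47, 69, 69, 113, 151, 151, 151, 151, 150, 151, 152, 150, 123, 116, 133, 121, 60, 70, 111, 149, 150, 150, 150, 149, 149, 150, 149, 148, 51, 49, 117, 137, 124, 113, 229, 228, 229, 228, 229, 229, 229, 228]
118 [238, 238, 238, 238, 238, 238, 238, 139, 129, 130, 94, 47, 48, 47, 59, 68, 87, 147, 146, 146, 145, 147, 146, 121, 126, 132, 121, 57, 47, 63, 69, 133, 146, 145, 147, 145, 146, 146, 145, 145, 102, 122, 129, 126, 59, 69, 111, 145, 145, 145, 145, 145, 145, 146, 144, 93, 52, 89, 132, 125, 114, 227, 228, 227, 227, 227, 227, 227, 227, 227]
rows at 300-308 [237, 237, 236, 237, 237, 237, 237, 237, 237, 228, 168, 124, 113, 104, 96, 92, 90
[... 968 characters left out ...]
4, 135, 132, 135, 134, 135, 125, 99, 107, 107, 104, 107, 104, 111, 113, 110, 107, 109, 110, 112, 110, 109, 98, 98, 112, 108, 96, 98, 100, 23, 30, 19, 28, 31, 29, 30]
240 [62, 64, 57, 65, 67, 61, 62, 61, 84, 113, 117, 121, 123, 122, 120, 122, 123, 120, 120, 121, 120, 122, 122, 120, 121, 122, 121, 120, 115, 112, 105, 52, 27, 28, 27, 26, 27, 33]
280 [84, 83, 86, 83, 51, 23, 20, 19, 19, 41, 117, 119, 121, 121, 122, 123, 123, 123, 121, 122, 122, 124, 124, 123, 122, 121, 119, 117, 114, 113, 34, 20, 15, 25, 20, 49, 83, 86]
320 [23, 29, 20, 19, 17, 27, 26, 26, 24, 109, 112, 118, 121, 122, 122, 125, 122, 123, 121, 121, 121, 123, 125, 123, 119, 120, 120, 116, 112, 108, 212, 27, 23, 27, 25, 20, 21, 24]
```

The picture shows the rack at (310,95), with the middle slot along column 309.6 in line with the tool x axis. The plate hangs straight at column 317. It needs to move +76.5 mm in tool x and -9.5 mm in tool y.

Run:
```python
from h import *
s=telemetry.get_state();print(s['eef_pos']+np.array(s['ee_rot'])@[.0765,-.0095,0])
```

```text
[0.52116083 0.23472851 0.25298399]
```

Emit:
play_rows(targets=[[[0.255,-0.032,0,0,0,0,1],[0.255,-0.031,0,0,0,0,1],[0,0,0.3,0,0,0,1],[0,0,0.3,0,0,0,1],[0,0,0.1,0,0,0,1],[0,0,0,0,0,0,1],[0,0,0,0,0,0,1]]])

```text
time: 8.05
eef_pos: [0.5221, 0.2342, 0.1489]
ee_rot: [[0.401, 0.916, 0.001], [0.916, -0.401, 0.0], [0.0, 0.001, -1.0]]
force: [1.3, -0.8, -1.0]
grip_width: 0.0092
grasp_force: 40.0
```

The arm was still settling when that picture was taken, by about 8 mm. Corrected to the pose at picture time, the slot target is (0.521, 0.242). I'll fix that at hover and check with a view.

Emit:
play_rows(targets=[[[0.047,-0.027,0,0,0,0,1],[0,0,0,0,0,0,1],[0,0,0,0,0,0,1],[0,0,0,0,0,0,1]]])

```text
time: 8.45
eef_pos: [0.5206, 0.2436, 0.1483]
ee_rot: [[0.399, 0.917, 0.001], [0.917, -0.399, 0.0], [0.001, 0.0, -1.0]]
force: [0.6, 0.1, -1.8]
grip_width: 0.0091
grasp_force: 40.0
```

Run:
```python
from h import *
for i in range(3):
    s=telemetry.get_state();print(s['time'],s['eef_pos'],np.round(s['ee_rot'],3).tolist()[0])
    if i==0: c=calibration('wrist')
    im=camera('wrist')
save(im,'w5.png')
for r in spot_point('wrist','slot_rack')[:3]: print(r['conf'],np.round(r['point'],4),np.round(proj(c,r['point'])))
cv2.imwrite('pics/w5c.png',cv2.resize(cv2.imread('pics/w5.png')[100:400,190:450],None,fx=2,fy=2,interpolation=cv2.INTER_CUBIC))
```

```text
8.45 [0.52063422 0.24362855 0.14828315] [0.399, 0.917, 0.001]
8.5 [0.52059815 0.24355393 0.14815683] [0.399, 0.917, 0.001]
8.55 [0.5205285  0.24343864 0.14799027] [0.399, 0.917, 0.0]
0.75 [ 0.4102  0.3427 -0.0011] [165. 132.]
0.58 [0.5226 0.2448 0.0019] [319. 180.]
```

View pics/w5c.png

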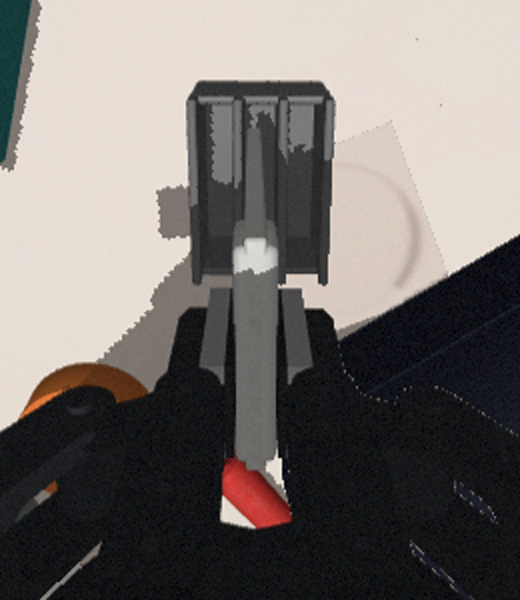

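The crop shows the plate's lower edge at column 256, with the middle slot centred at 261 between walls at 238 and 284. The plate is about 2 mm too far left and centred lengthwise, so I'll shift it +2.2 mm in tool y and lower it.

Emit:
play_rows(targets=[[[0,0.015,0,0,0,0,1],[0,0,0.08,0,0,0,1],[0,0,0.1,0,0,0,1],[0,0,0.1,0,0,0,1],[0,0,0.05,0,0,0,1],[0,0,0,0,0,0,1],[0,0,0,0,0,0,1]]])

```text
time: 9.35
eef_pos: [0.5226, 0.2424, 0.098]
ee_rot: [[0.4, 0.917, -0.0], [0.917, -0.4, -0.0], [-0.001, -0.0, -1.0]]
force: [0.3, -0.5, -0.5]
grip_width: 0.009
grasp_force: 40.1
```

Emit:
play_rows(targets=[[[0,0,0.04,0,0,0,1],[0,0,0.02,0,0,0,1],[0,0,0,0,0,0,1],[0,0,0,0,0,0,1]]])

```text
time: 9.75
eef_pos: [0.5226, 0.2426, 0.0893]
ee_rot: [[0.399, 0.917, 0.0], [0.917, -0.399, 0.0], [0.0, 0.0, -1.0]]
force: [0.3, -0.2, -1.3]
grip_width: 0.0094
grasp_force: 40.1
```

Emit:
play_rows(targets=[[[0,0,0.012,0,0,0,1],[0,0,0,0,0,0,1],[0,0,0,0,0,0,0.7],[0,0,0,0,0,0,0.4],[0,0,0,0,0,0,0],[0,0,0,0,0,0,-0.4],[0,0,0,0,0,0,-0.6],[0,0,0,0,0,0,-0.6],[0,0,0,0,0,0,-0.6]]])

```text
time: 10.65
eef_pos: [0.5225, 0.2426, 0.0874]
ee_rot: [[0.399, 0.917, 0.0], [0.917, -0.399, 0.0], [0.0, 0.0, -1.0]]
force: [0.8, -0.1, -0.1]
grip_width: 0.0684
grasp_force: 0.0
```

Run:
```python
from h import *
s=telemetry.get_state();print(s['time'],s['eef_pos'],s['grip_width'],s['grasp_force'],s['force'])
c=calibration('wrist');camera('wrist')
for t in('lock_plate','lock_plate_center'):
  for r in spot_point('wrist',t)[:2]: print(t,r['conf'],np.round(r['point'],4))
```

```text
10.65 [0.5225469  0.24261714 0.0874473 ] 0.0683717963160906 0.0 [ 0.83981534 -0.11776126 -0.12913417]
lock_plate 0.96 [0.5239 0.2442 0.0066]
```

Run:
```python
from h import *
s=telemetry.get_state();p=np.array(s['eef_pos']);R=np.array(s['ee_rot'])
q=np.array([p[0],p[1],.25]);m=np.array([.46,-.03,.25])
rows([(q,R,4),(m,down(-8),6)],-.6)
rows([([.4165,-.3092,.19],down(7.7),7)],-.6,(m,down(-8)))
```

```text
4 mm/row 40.63944280996819
[[0.0,0.0,-0.271,0.0,0.0,0.0,-0.6],[0.0,0.0,-0.271,0.0,0.0,0.0,-0.6],[0.0,0.0,-0.271,0.0,0.0,0.0,-0.6],[0.0,0.0,-0.271,0.0,0.0,0.0,-0.6]]
6 mm/row 46.61239465435851
[[-0.305,0.057,0.0,0.0,0.0,-0.022,-0.6],[-0.308,0.043,0.0,0.0,0.0,-0.021,-0.6],[-0.31,0.03,0.0,0.0,0.0,-0.022,-0.6],[-0.31,0.015,0.0,0.0,0.0,-0.021,-0.6],[-0.311,0.002,0.0,0.0,0.0,-0.022,-0.6],[-0.31,-0.013,0.0,0.0,0.0,-0.021,-0.6]]
7 mm/row 41.26689882672928
[[-0.269,-0.004,0.057,0.0,0.0,-0.019,-0.6],[-0.269,-0.015,0.057,0.0,0.0,-0.018,-0.6],[-0.268,-0.025,0.057,0.0,0.0,-0.019,-0.6],[-0.267,-0.035,0.058,0.0,0.0,-0.019,-0.6],[-0.265,-0.046,0.057,0.0,0.0,-0.018,-0.6],[-0.263,-0.056,0.057,0.0,0.0,-0.019,-0.6],[-0.261,-0.067,0.057,0.0,0.0,-0.019,-0.6]]
```

Emit:
play_rows(targets=[[[0,0,-0.1,0,0,0,-0.6],[0,0,-0.271,0,0,0,-0.6],[0,0,-0.271,0,0,0,-0.6],[0,0,-0.271,0,0,0,-0.6],[0,0,-0.171,0,0,0,-0.6]]])

```text
time: 11.3
eef_pos: [0.5235, 0.2425, 0.2545]
ee_rot: [[0.4, 0.916, 0.004], [0.916, -0.4, 0.002], [0.004, 0.002, -1.0]]
force: [0.7, 0.2, 0.1]
grip_width: 0.0686
grasp_force: 0.0
```

Run:
```python
from h import *
s=telemetry.get_state();print(s['time'],s['eef_pos'])
c=calibration('wrist');save(camera('wrist'),'w6.png')
for t in('lock_plate','lock_plate_center'):
  for r in spot_point('wrist',t)[:2]: print(t,r['conf'],np.round(r['point'],4))
```

```text
11.3 [0.5235222  0.24250274 0.25451545]
lock_plate 0.91 [0.5233 0.2424 0.003 ]
```

Emit:
play_rows(targets=[[[-0.305,0.057,0,0,0,-0.022,-0.6],[-0.308,0.043,0,0,0,-0.021,-0.6],[-0.31,0.03,0,0,0,-0.022,-0.6],[-0.31,0.015,0,0,0,-0.021,-0.6],[-0.311,0.002,0,0,0,-0.022,-0.6],[-0.31,-0.013,0,0,0,-0.021,-0.6]]])

```text
time: 12.05
eef_pos: [0.4586, -0.0317, 0.2496]
ee_rot: [[0.138, 0.99, -0.001], [0.99, -0.138, 0.0], [-0.0, -0.001, -1.0]]
force: [0.7, -0.5, 0.3]
grip_width: 0.068
grasp_force: 0.0
```

Emit:
play_rows(targets=[[[-0.269,-0.004,0.057,0,0,-0.019,-0.6],[-0.269,-0.015,0.057,0,0,-0.018,-0.6],[-0.268,-0.025,0.057,0,0,-0.019,-0.6],[-0.267,-0.035,0.058,0,0,-0.019,-0.6],[-0.265,-0.046,0.057,0,0,-0.018,-0.6],[-0.263,-0.056,0.057,0,0,-0.019,-0.6],[-0.261,-0.067,0.057,0,0,-0.019,-0.6],[0,0,0,0,0,0,-0.6],[0,0,0,0,0,0,-0.6],[0,0,0,0,0,0,-0.6]]])

```text
time: 13.05
eef_pos: [0.4161, -0.308, 0.1896]
ee_rot: [[-0.134, 0.991, -0.001], [0.991, 0.134, 0.001], [0.001, -0.001, -1.0]]
force: [0.1, 1.0, -0.3]
grip_width: 0.0684
grasp_force: 0.0
```

Run:
```python
from h import *
s=telemetry.get_state();print(s['time'],s['eef_pos'],np.round(s['ee_rot'],3).tolist(),s['grip_width'])
c=calibration('wrist');save(camera('wrist'),'w7.png')
for t in('latch_grip','tongue_hinge'):
  for r in spot_point('wrist',t)[:2]: print(t,r['conf'],np.round(r['point'],4),np.round(proj(c,r['point'])))
im=cv2.imread('pics/w7.png')
cv2.imwrite('pics/w7c.png',cv2.resize(im[120:320,230:450],None,fx=2.7,fy=2.7,interpolation=cv2.INTER_CUBIC))
```

```text
13.05 [ 0.416144   -0.30797364  0.18963663] [[-0.134, 0.991, -0.001], [0.991, 0.134, 0.001], [0.001, -0.001, -1.0]] 0.06843083282045274
tongue_hinge 0.77 [ 0.4934 -0.4582  0.0493] [369. 323.]
```

View pics/w7c.png

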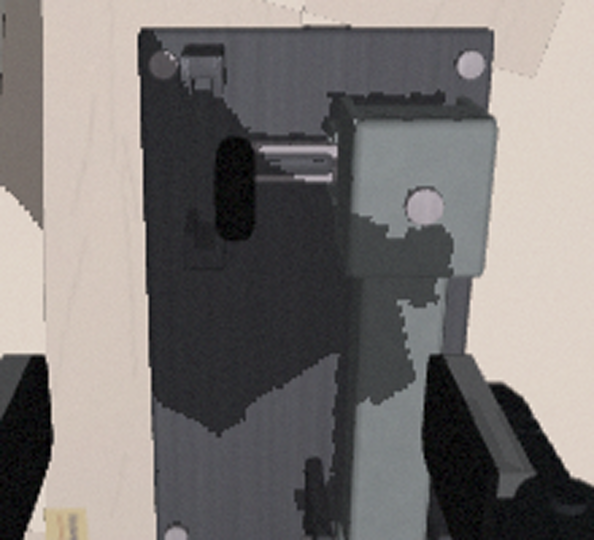

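The crop shows the black grip's top face centred near (235,200), which is wrist pixel (317,194). The bar's rods run to the hood at rows 145–180, low down. The tool is aligned to about 1.5 mm and the space beside the grip is free now the plate is out. I'll narrow the gripper, then go down.

Emit:
play_rows(targets=[[[0.01,0.004,0.2,0,0,0,0.38],[0,0,0.2,0,0,0,0.38],[0,0,0,0,0,0,0.38],[0,0,0,0,0,0,0.38],[0,0,0.15,0,0,0,0.38],[0,0,0.15,0,0,0,0.38],[0,0,0.08,0,0,0,0.38],[0,0,0.05,0,0,0,0.38],[0,0,0,0,0,0,0.38]]], grip_force=60)

```text
time: 14.1
eef_pos: [0.4167, -0.3077, 0.0657]
ee_rot: [[-0.133, 0.991, -0.0], [0.991, 0.133, 0.0], [0.0, -0.0, -1.0]]
force: [0.3, -0.1, -0.3]
grip_width: 0.0265
grasp_force: 0.0
```

Emit:
play_rows(targets=[[[0,0,0.01,0,0,0,0.6],[0,0,0,0,0,0,0.8],[0,0,0,0,0,0,1],[0,0,0,0,0,0,1],[0,0,0,0,0,0,1]]])

```text
time: 14.6
eef_pos: [0.4156, -0.3082, 0.0648]
ee_rot: [[-0.133, 0.991, -0.001], [0.991, 0.133, -0.0], [0.0, -0.001, -1.0]]
force: [-5.8, -0.5, 5.8]
grip_width: 0.0109
grasp_force: 59.9
```

Emit:
play_rows(targets=[[[0,-0.025,0,0,0,0,1],[0,-0.025,0,0,0,0,1],[0,-0.025,0,0,0,0,1],[0,-0.025,0,0,0,0,1],[0,0,0,0,0,0,1],[0,0,0,0,0,0,1]]])

```text
time: 15.2
eef_pos: [0.4035, -0.31, 0.0648]
ee_rot: [[-0.134, 0.991, 0.004], [0.991, 0.134, -0.001], [-0.002, 0.003, -1.0]]
force: [6.4, 0.4, 2.2]
grip_width: 0.0107
grasp_force: 59.7
```

Run:
```python
from h import *
s=telemetry.get_state();R=np.array(s['ee_rot']);p=np.array(s['eef_pos']);print(s['time'],p,np.round(R.T@s['force'],2),'pulled',R[:,1]@(p-[.4165,-.3079,.065]),s['grip_width'],s['grasp_force'])
```

```text
15.2 [ 0.40354414 -0.30995834  0.06484303] [-0.44  6.37 -2.17] pulled -0.013115297597704946 0.01068743171959585 59.66174304485321
```

Emit:
play_rows(targets=[[[0,-0.013,0,0,0,0,1],[0,-0.013,0,0,0,0,1],[0,0,0,0,0,0,1],[0,0,0,0,0,0,1],[0,0,0,0,0,0,1]]])

```text
time: 15.7
eef_pos: [0.4001, -0.3104, 0.0649]
ee_rot: [[-0.134, 0.991, 0.004], [0.991, 0.134, -0.001], [-0.002, 0.004, -1.0]]
force: [7.4, 0.8, 3.5]
grip_width: 0.0108
grasp_force: 59.6
```

Run:
```python
from h import *
s=telemetry.get_state();R=np.array(s['ee_rot']);p=np.array(s['eef_pos']);print(s['time'],p,np.round(R.T@s['force'],2),'pulled',R[:,1]@(p-[.4165,-.3079,.065]))
# arc about the hinge axis (rig X at 7.7deg through hinge), total .34 rad
t=np.radians(7.7);X=np.array([np.cos(t),np.sin(t),0]);h=np.array([.4938,-.4595,.05])
p0,R0=p.copy(),R.copy();n=20;out=[]
pc,Rc=p,R
for i in range(1,n+1):
    Q=Ro.from_rotvec(X*.34*i/n).as_matrix()
    pt=h+Q@(p0-h);Rt=Q@R0
    d=np.round(Rc.T@(pt-pc)/.15,3);w=np.round(Ro.from_matrix(Rc.T@Rt).as_rotvec(degrees=True)/120,3)
    pc=pc+Rc@d*.15;Rc=Rc@Ro.from_rotvec(w*120,degrees=True).as_matrix();out.append([*map(float,d),*map(float,w)])
for o in out[::4]: print(o)
print('end',pc,pt)
```

```text
15.7 [ 0.4001143  -0.31041657  0.06485149] [-0.23  7.47 -3.44] pulled -0.01657569722457478
[-0.002, 0.0, -0.018, -0.0, 0.008, 0.0]
[-0.002, 0.0, -0.018, -0.0, 0.009, 0.0]
[-0.002, -0.0, -0.018, -0.0, 0.008, 0.0]
[-0.002, -0.0, -0.018, -0.0, 0.009, 0.0]
[-0.002, 0.0, -0.019, -0.0, 0.008, 0.0]
end [ 0.40196126 -0.3243642   0.11748427] [ 0.40200736 -0.32441791  0.11745654]
```

Pull is about 16 mm and the force of 7.5 N fits the spring. Now I'll lift along the hinge arc.

Emit:
play_rows(targets=[[[-0.002,0,-0.018,0,0.008,0,1],[-0.002,0,-0.018,0,0.008,0,1],[-0.002,0,-0.018,0,0.008,0,1],[-0.002,0,-0.018,0,0.008,0,1],[0,0,0,0,0,0,1]]])

```text
time: 16.2
eef_pos: [0.3999, -0.3117, 0.0753]
ee_rot: [[-0.134, 0.991, -0.006], [0.989, 0.134, 0.066], [0.066, 0.003, -0.998]]
force: [7.1, 1.0, -2.9]
grip_width: 0.0104
grasp_force: 59.0
```

Emit:
play_rows(targets=[[[-0.002,0,-0.018,0,0.0081,0,1],[-0.002,0,-0.018,0,0.0081,0,1],[-0.002,0,-0.018,0,0.0081,0,1],[-0.002,0,-0.018,0,0.0081,0,1],[-0.002,0,-0.018,0,0.0081,0,1],[-0.002,0,-0.018,0,0.0081,0,1],[-0.002,0,-0.018,0,0.0081,0,1],[-0.002,0,-0.018,0,0.0081,0,1],[0,0,0,0,0,0,1]]])

```text
time: 17.1
eef_pos: [0.4005, -0.3165, 0.0963]
ee_rot: [[-0.132, 0.991, -0.024], [0.971, 0.134, 0.2], [0.201, 0.003, -0.979]]
force: [7.8, 2.1, -1.8]
grip_width: 0.0111
grasp_force: 59.2
```

Emit:
play_rows(targets=[[[-0.002,0,-0.018,0,0.0081,0,1],[-0.002,0,-0.018,0,0.0081,0,1],[-0.002,0,-0.018,0,0.0081,0,1],[-0.002,0,-0.018,0,0.0081,0,1],[-0.002,0,-0.018,0,0.0081,0,1],[-0.002,0,-0.018,0,0.0081,0,1],[-0.002,0,-0.018,0,0.0081,0,1],[-0.002,0,-0.018,0,0.0081,0,1],[0,0,0,0,0,0,1],[0,0,0,0,0,0,1],[0,0,0,0,0,0,1],[0,0,0,0,0,0,1]]])

```text
time: 18.3
eef_pos: [0.4016, -0.3238, 0.1163]
ee_rot: [[-0.127, 0.991, -0.042], [0.935, 0.134, 0.329], [0.332, 0.003, -0.943]]
force: [7.6, 1.2, 0.1]
grip_width: 0.0107
grasp_force: 59.3
```

Run:
```python
from h import *
camera('scene')
for t in('lock_plate','latch_grip','slot_rack','tongue_hinge'):
  for r in spot_point('scene',t)[:2]: print(t,r['conf'],np.round(r['point'],4))
s=telemetry.get_state();R=np.array(s['ee_rot']);p=np.array(s['eef_pos'])
print(s['time'],p,np.round(s['force'],1),s['grasp_force'],s['grip_width'],'tilt',np.arcsin(R[2,0]),'lift angle',np.arctan2(p[2]-.05,.1503)-np.arctan2(.0148,.1503),np.abs(s['joint_velocities']).max())
```

```text
lock_plate 0.49 [0.5224 0.2464 0.0067]
latch_grip 0.5 [ 0.4047 -0.3225  0.1202]
slot_rack 0.73 [ 0.4165  0.3399 -0.0017]
slot_rack 0.61 [0.518  0.2455 0.0017]
tongue_hinge 0.86 [ 0.4917 -0.4596  0.0511]
18.55 [ 0.40159844 -0.32382728  0.1162799 ] [ 7.9  1.9 -1.3] 59.30615723133087 0.01052977912321701 tilt 0.3382056220546764 lift angle 0.31717770600052986 0.09781465684149351
```

```bash
python3 -c "
from h import *
print(job.sign_off())"
```

```text
the job is handed in; nothing more can be done
None
```

I've handed the job in at about 18.6 s of the 48 s allowed. The lock plate stands free in the grey rack's middle slot, and the gripper is holding the latch about 16 mm out with the tongue still, raised about 0.33 rad (roughly 5 cm). The sign-off gave no verdict.

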